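# Clear the ticket and call the waiter

### The arm

A 7-joint arm with a two-finger parallel gripper is mounted at the origin on a cart in front of the work surface, level with it; the furniture and walls round the work are solid. World frame = base frame: x ahead of the robot, y to its left, z up, the work surface at z = 0. Lengths are in mm, angles in rad, forces in N, time in s.
With the tool pointing down it reaches from about 400 to 875 mm from the base axis. Payload 4.4 kg.
Tool frame: the origin (TCP) lies midway between the tips of the shut fingers; the grasp point (between the pads) lies 19 mm behind it (ctrl.grip_point_offset is the distance from the TCP to the grasp point, in mm); z points along the fingers, y is the line along which they close (so a half turn about z gives the same grasp; the last joint's range is limited). The gripper opens to 85 mm and grips with 20 to 120 N. Pads are 22 mm wide; open, the fingers measure 114 mm over their backs; the gripper's body (76 mm by 85 mm) begins 54 mm behind the grasp point. The pads swing forward as they close: fully open they stand 13 mm farther back than shut.
Start: joints at [-1.262, 0.628, 0.038, 1.517, -0.027, 0.996, -0.02], TCP at [237.934, 604.901, 231.313] pointing down, gripper open.
Joint ranges: [-3.06, 3.06], [-0.37, 2.12], [-1.25, 1.32], [0.18, 2.47], [-1.1, 4.24], [0.23, 1.98], [-2.94, 2.94]. Speed limits (rad/s): [2.57, 2.57, 3.14, 3.14, 3.14, 3.14, 3.14].

### API

Orientations are given as [roll, pitch, yaw] about the fixed x, y, z axes, in that order (R = Rz(yaw) Ry(pitch) Rx(roll)).
In Python, from cell import ctrl gives the robot as it stands.
- The arm moves only by the shell command python3 nudge.py, which reads ROWS from standard input. ROWS is a JSON list of rows, 1 to 12 of them, each of 7 numbers: dx, dy, dz in shares of the most that a row can go, 1 being 50 mm, then a rotation vector rx, ry, rz in units of 0.05 rad, then the finger opening in mm; each row shifts and turns the commanded pose from where the row before left it, along the tool's axes as they then stand; what a row does not reach is not made up. A row lasts 1/10 s, in which the tool goes at most 50 mm and 0.15 rad, less where a joint would pass 70% of its speed; a pose out of reach is approached as far as the arm can. The fingers move at their own pace and stop on an object; the grip force is fixed at half the most. Time passes only in rows, so rows that do not move let the fingers close. It prints the time, the measured TCP pose, the force, the opening and the grip force at its end. Input that does not fit is refused with a message, and nothing moves.
- ctrl.read_state(): the state, without advancing time (a new reading comes with each control period).
- ctrl.get_image(name): name is "scene" or "top" or "wrist"; returns the picture (480x640x3 uint8, blue, green, red); there is no depth.
- ctrl.calibration(name): a dict with "fx", "fy", "cx", "cy" (pixels), "rvec" (rotation vector, rad) and "tvec" (3), from world to camera coordinates, as OpenCV has them; the wrist camera has in their place "hand_eye" (4x4, takes a point from camera to tool coordinates, whose origin is the TCP and whose axes are the flange's). Camera axes: x right, y down, z forward; pixel columns grow to the right and rows downward; lengths in mm; the calibration is good to about 2 mm. A picture is of the moment at which its call begins: read the wrist's pose just before it. calibration takes no time and is no camera call.
- ctrl.finish_job(): hands the job in; it is judged then, once.
The state is a dict: "clock": time; "qpos": joint angles; "qd": joint speeds; "tau": joint torques, N m; "eef_pos": TCP position; "tool_rot": TCP orientation; "force": force on the tool from outside, world axes, zero at the start; "torque": the same for the moment, N m; "width": finger opening in mm; "gripper_force": force on a finger pad.
Only numpy, scipy, OpenCV 4.12 (cv2) and the standard library are available. Lean on these libraries where they do the work, as an engineer would, in place of code of your own. Each camera call takes 0.05 s, during which the arm holds its last target. There are 200 camera calls.

### The job

An order is up on the pass: clear its ticket and call the waiter, pressing with the fingertips only. On the flat control box, first tip the rocker fully over by pressing down its raised half, then press the square key fully down, then the long bar fully down (both stay down), and last ring the counter bell by pressing its plunger and letting it come up again. Leave the two round keys alone, pick nothing up, and leave the bell and everything else where it stands.

Things in the scene. Friction and masses are not known exactly. Their poses are not given: they have to be found in the camera images.
- ticket_box: Flat control box fixed to the counter, 124 (x) x 204 (y) x 42 mm high. Origin: centre of its underside; z up, -x side to the robot. Far row (x +30 mm): round key at y +72, square at y +22, round at y -28; near row (x -30): long bar at y +22; right end (x 0, y -78): rocker. Keys stand 10 mm above the top plate when up, 4 mm when fully down; round ones are 28 mm across.
- square_key_top (a point): Centre of the top face of the square key, 28 x 28 mm, the middle one of the three keys in the far row.
- square_key (a joint): The square key; must be pressed. Slides straight down, 0 = up, 0.006 m = fully down; it has no spring and stays where it is pushed (push of about 2.5 N, then a hard stop).
- long_bar_top (a point): Centre of the top face of the long bar, 26 mm (box x) x 112 mm (box y), the only control of the near row besides the rocker's near half.
- long_bar (a joint): The long bar; must be pressed. Slides straight down, 0 = up, 0.006 m = fully down; it has no spring and stays where it is pushed (push of about 2.5 N, then a hard stop).
- rocker_far_half (a point): Point on the rocker's top face, 17 mm from its hinge, on the half that is raised at the start (the far half, marked by a thin white line). The paddle is 52 (box x) x 26 (box y) x 10 mm; its hinge runs along the box's y, 48 mm above the counter.
- rocker (a joint): The rocker, rad: 0 = off, far half raised by 0.2 rad; 0.4 = on, far half fully down (this point then lies about 7 mm lower). It stays where it is left; about 2.5 N on that point tips it.
- bell_top (a point): Centre of the small plunger on top of the counter bell; the plunger cap is 12 mm across and 65 mm above the counter, and moves 4 mm down.
- bell_plunger (a joint): Plunger of the bell, m: 0 = up, 0.004 = fully down; a spring (8 N when fully down, 5 N at 2.5 mm) lifts it again.
- bell: Loose counter bell, a metal dome on a round black base, 86 mm across and 65 mm high, 0.18 kg. Origin: centre of its underside. It stands left or right of the ticket box.
- round_key_left (a joint): The round key left of the square one; to be left alone. Slides straight down, 0 = up, 0.006 m = fully down; it has no spring and stays where it is pushed (push of about 2.5 N, then a hard stop).
- round_key_right (a joint): The round key right of the square one; to be left alone. Slides straight down, 0 = up, 0.006 m = fully down; it has no spring and stays where it is pushed (push of about 2.5 N, then a hard stop).
- spice_jar: Bystander: spice jar, 45 x 45 x 106 mm; origin at the centre of its underside.
- stamp: Bystander: rubber stamp with a turned handle, 26 x 60 x 68 mm; origin at the centre of its underside.
- coin_roll: Bystander: paper coin roll, 21 x 68 x 21 mm, lying; origin at the centre of its underside.
- mug: Bystander: mug, 82 x 114 x 91 mm; origin at the centre of its underside.
- tape: Bystander: roll of tape lying flat, 98 x 96 x 25 mm; origin at the centre of its underside.
- spoon: Bystander: teaspoon, 139 x 30 x 10 mm; origin at the centre of its underside.
- kitchen_roll: Bystander: kitchen roll standing, 94 x 103 x 228 mm; origin at the centre of its underside.

How it is judged (in metres and radians):
On the way, in this order (a step that is already met when the one before it is completed fails the run):
1. the rocker is tipped over (value of joint rocker above 0.33 rad), for 0.1 s.
2. the square key is down (value of joint square_key above 0.0045 m and value of joint rocker above 0.33 rad), for 0.1 s.
3. the long bar is down (all of step 2 and value of joint long_bar above 0.0045 m), for 0.1 s.
4. the bell's plunger is pressed (all of step 3 and value of joint bell_plunger above 0.0025 m), for 0.02 s.
At the end, for the whole second after the job is handed in: The rocker is over (joint above 0.33 of 0.4 rad), the square key and the long bar are down (more than 4.5 of 6 mm), the bell's plunger is up again (within 1 mm), the round keys are up (within 2 mm), and the bell stands upright, still and within 30 mm of where it stood, as does every bystander (all of step 3 and value of joint bell_plunger below 0.001 m and value of joint each of round_key_left, round_key_right below 0.002 m and distance of each of bell, spice_jar, stamp, coin_roll, mug, tape, spoon, kitchen_roll from where it was at the start of the episode below 0.03 m and angle between bell's own z axis and vertical below 0.1 rad and linear speed of bell below 0.02 m/s); the robot touches nothing.
It fails at once if a control of the box is pressed before its turn (square key before the rocker is over, long bar before the square key) ((value of joint square_key above 0.003 m and value of joint rocker below 0.3 rad) or (value of joint long_bar above 0.003 m and value of joint square_key below 0.004 m)).
It fails at once if the bell is rung before the long bar is pressed (value of joint bell_plunger above 0.0025 m and value of joint long_bar below 0.004 m).
It fails at once if a round key is pressed (value of joint any of round_key_left, round_key_right above 0.003 m).
It fails at once if the bell is lifted, tipped or pushed away (height (world z) of bell above 0.015 m or angle between bell's own z axis and vertical above 0.35 rad or distance of bell from where it was at the start of the episode above 0.04 m).
It fails at once if a bystander is lifted or displaced (distance of any of spice_jar, stamp, coin_roll, mug, tape, spoon, kitchen_roll from where it was at the start of the episode above 0.04 m).
It also fails if it takes over 61 s, if anything falls off the work surface, if the arm or the gripper's body presses on something with over 40 N, if the wrist force passes 120 N, or if a joint passes its speed limit or range.

## Working session

There is one attempt and no reset: what is moved stays moved. The work goes in short steps, Python scripts to look and compute and a shell command to move; the robot and the scene stay as the last step left them, time stands still between calls to the robot, and variables do not carry over. Pictures are saved under pics/ and viewed, at most 10 in all, crops included, and the job is handed in when it is done.

```bash
ls; mkdir -p pics
python3 - <<'E'
from cell import ctrl
import cv2,numpy as np
s=ctrl.read_state();print(s['clock'],s['eef_pos'],s['tool_rot'],s['width'])
for n in('scene','top'):
    im=ctrl.get_image(n);cv2.imwrite(f'pics/{n}0.png',im)
    c=ctrl.calibration(n);print(n,{k:np.round(v,3).tolist() for k,v in c.items()})
E
```

```text
cell.py
nudge.py
pics
0.0 [237.70880106 604.31499454 230.38486658] [-3.13973635e+00  1.37938342e-05  2.76675125e+00] 85.59712374279171
scene {'fx': 497.181, 'fy': 497.181, 'cx': 315.769, 'cy': 240.408, 'rvec': [2.018, -1.013, 0.525], 'tvec': [-414.468, 269.322, 630.612]}
top {'fx': 466.236, 'fy': 466.236, 'cx': 328.068, 'cy': 244.428, 'rvec': [2.168, -2.228, 0.108], 'tvec': [-101.296, 568.411, 865.923]}
```

View pics/top0.png

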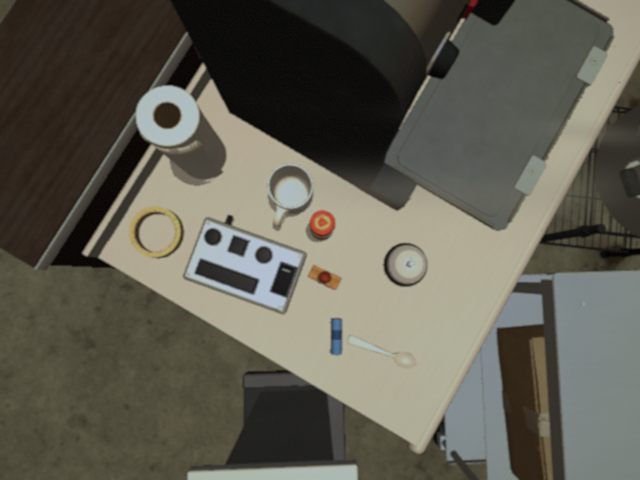

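View pics/scene0.png

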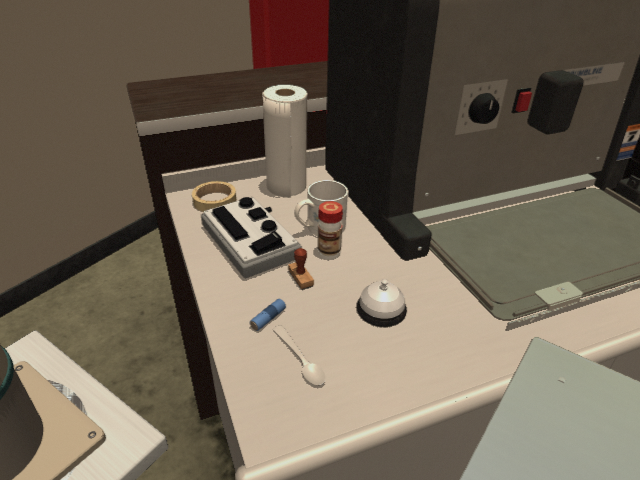

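The top view shows the box around (245,265): round keys at (213,237) and (263,255), square at (240,245), bar at (227,276), rocker at (284,279). The bell is at (408,263), with the jar (322,224) and stamp (324,276) between them. Next I'll measure these with masks and rays.

```bash
cat > h.py <<'E'
from cell import ctrl
import cv2,numpy as np
def cam(n):
    c=ctrl.calibration(n);K=np.array([[c['fx'],0,c['cx']],[0,c['fy'],c['cy']],[0,0,1.]])
    return K,cv2.Rodrigues(np.array(c['rvec'],float))[0],np.array(c['tvec'],float).ravel()
def ray(n,uv):
    K,R,t=cam(n);return -R.T@t,R.T@np.linalg.solve(K,[*uv,1.])
def onz(n,uv,z):
    o,d=ray(n,uv);return o+d*(z-o[2])/d[2]
def tri(a,b):
    (o,d),(p,e)=a,b
    k=np.linalg.lstsq(np.c_[d,-e],p-o,rcond=None)[0]
    x,y=o+d*k[0],p+e*k[1];return (x+y)/2,np.linalg.norm(x-y)
def proj(n,P):
    K,R,t=cam(n);q=K@(R@P+t);return q[:2]/q[2]
E
python3 - <<'E'
from h import *
im=cv2.imread('pics/top0.png');g=cv2.cvtColor(im,cv2.COLOR_BGR2GRAY)
m=np.zeros_like(g);m[205:320,175:312]=(g[205:320,175:312]<75)*255
n,l,st,ce=cv2.connectedComponentsWithStats(m)
for i in range(1,n):
    if st[i,4]>25: print(st[i],ce[i].round(1),onz('top',ce[i],52).round(1))
def crop(n,x,y,w,h,s):
    i=cv2.imread(f'pics/{n}0.png')[y:y+h,x:x+w];return cv2.resize(i,None,fx=s,fy=s,interpolation=cv2.INTER_CUBIC)
a=crop('top',180,210,133,110,3);b=crop('top',378,235,60,55,6)
c=crop('scene',195,190,133,90,3);d=crop('scene',350,270,66,60,5)
o=np.zeros((600,800,3),np.uint8)
for q,x,y in((a,0,0),(b,400,0),(c,0,330),(d,400,330)):
    q=q[:600-y,:800-x];o[y:y+q.shape[0],x:x+q.shape[1]]=q
cv2.imwrite('pics/c1.png',o)
E
```

```text
[289 207  16   6  52] [296.8 210.1] [628.4 -59.8  52. ]
[225 216   8   9  45] [228.8 220. ] [613.  65.  52.]
[175 225   8  25  42] [179.7 238. ] [582.1 154.5  52. ]
[205 229  16  16 187] [212.4 236.4] [583.5  95.2  52. ]
[229 236  19  19 238] [237.8 245.4] [565.8  49.4  52. ]
[256 247  15  16 183] [263.3 254.5] [547.9   3.1  52. ]
[196 260  62  33 906] [226.4 276.1] [510.4  70.8  52. ]
[271 263  26  34 492] [283.5 279.6] [501.1 -32.7  52. ]
[175 305  18  15 168] [181.6 313.8] [444.8 151.9  52. ]
```

View pics/c1.png

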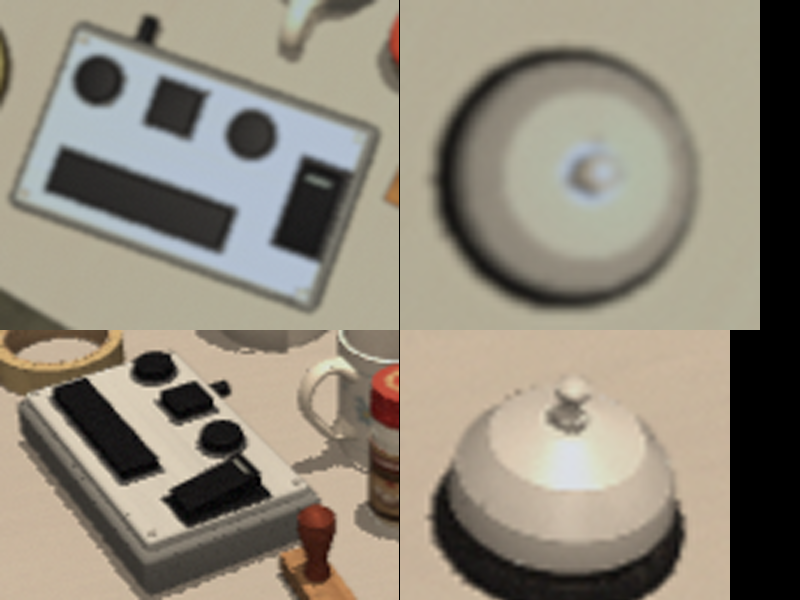

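The layout checks out: key pitch is 49.3 (nominal 50), and the bar and rocker fall within 1 mm of where the drawing puts them. Box yaw is about -0.369, and the tool is already lined up with it. Next: the bell, the obstacles, and the moves in tool axes.

Run:
```python
from h import *
from scipy.spatial.transform import Rotation as Ro
p,e=tri(ray('top',(410,263.7)),ray('scene',(384.4,281)));print('bell tri',p.round(1),e.round(1),'onz65',onz('top',(410,263.7),65).round(1),onz('scene',(384.4,281),65).round(1))
p,e=tri(ray('top',(237.8,245.4)),ray('scene',(257.3,213.3)));print('sq tri',p.round(1),e.round(1))
for n,uv,z in(('roll',(168,116),228),('jar',(322,222),106),('mug',(292,192),91),('stamp',(323,276),68),('cab edge',(190,38),60),('cab edge2',(42,268),60),('machine',(400,208),80),('counter corner L',(88,252),0),('spoon',(380,350),5)): print(n,onz('top',uv,z).round(0))
yaw=np.arctan2(45.9+46.3,17.7+17.9)-np.pi/2; bx=np.array([np.cos(yaw),np.sin(yaw)]);by=np.array([-bx[1],bx[0]])
c=np.mean([np.array(a)-30*bx-k*by for a,k in(((583.5,95.2),72),((565.8,49.4),22),((547.9,3.1),-28))],0)
print('yaw',yaw,'c',c)
s=ctrl.read_state();T=Ro.from_euler('xyz',s['tool_rot']).as_matrix();P=np.array(s['eef_pos']);print(T.round(3))
bell=onz('top',(410,263.7),65)[:2]
for n,q,z in(('rock',c+23*bx-78*by,53),('sq',c+30*bx+22*by,52),('bar',c-30*bx+22*by,52),('bell',bell,65)):
    w=np.array([*q,z]);print(n,w.round(1),'r',np.hypot(*q).round(),'tool d',(T.T@(w-P)).round(1))
```

```text
bell tri [ 524.3 -264.8   62.4] 2.9 onz65 [ 523.5 -263.    65. ] [ 522.6 -267.1   65. ]
sq tri [566.7  49.6  47. ] 1.3
roll [747. 120. 228.]
jar [ 599. -105.  106.]
mug [655. -54.  91.]
stamp [ 506. -105.   68.]
cab edge [955. 131.  60.]
cab edge2 [534. 396.  60.]
machine [ 623. -246.   80.]
counter corner L [564. 344.   0.]
spoon [ 362. -211.    5.]
yaw -0.36848140244683925 c [529.82268869  39.51604969]
[[-0.931  0.366 -0.001]
 [ 0.366  0.931 -0.002]
 [-0.    -0.002 -1.   ]]
rock [523.2 -41.5  53. ] r 525.0 tool d [-502.1 -496.2  178.3]
sq [565.7  49.2  52. ] r 568.0 tool d [-508.4 -396.2  179.2]
bar [509.8  70.8  52. ] r 515.0 tool d [-448.4 -396.6  179.2]
bell [ 523.5 -263.    65. ] r 586.0 tool d [-583.4 -702.3  166.7]
```
Bell: top vs scene differ by 4 mm; use mean (523,-264.5).

Careful with the scale: shifts go in shares of 50 mm and turns go in units of 0.05 rad. That gives: -30 mm is -0.6, -20 mm is -0.4.

```bash
echo '[[-0.4, -0.4, 0, 0, 0, 0, 0], [-0.6, -0.6, 0, 0, 0, 0, 0], [-0.6, -0.6, 0, 0, 0, 0, 0], [-0.6, -0.6, 0, 0, 0, 0, 0], [-0.6, -0.6, 0, 0, 0, 0, 0], [-0.6, -0.6, 0, 0, 0, 0, 0], [-0.6, -0.6, 0, 0, 0, 0, 0], [-0.6, -0.6, 0, 0, 0, 0, 0], [-0.6, -0.6, 0, 0, 0, 0, 0], [-0.6, -0.6, 0, 0, 0, 0, 0], [-0.6, -0.6, 0, 0, 0, 0, 0], [-0.6, -0.6, 0, 0, 0, 0, 0]]' | python3 nudge.py
```

```bash
cat > to.py <<'E'
import sys
from h import *
from scipy.spatial.transform import Rotation as Ro
W={'rock':(523.2,-41.5,53),'sq':(565.7,49.2,52),'bar':(509.8,70.8,52),'bell':(523,-264.5,65)}
s=ctrl.read_state();T=Ro.from_euler('xyz',s['tool_rot']).as_matrix()
print(s['clock'],np.round(s['eef_pos'],1),np.round(s['tool_rot'],3),np.round(s['force'],1))
for k in sys.argv[1:]: print(k,(T.T@(np.array(W[k])-s['eef_pos'])).round(1))
E
python3 to.py rock
```

```text
clock: 1.3
eef_pos: [435.7, 149.4, 231.2]
tool_rot: [-3.141, -0.0, 2.767]
force: [0.8, 0.3, 0.8]
width: -0.3
gripper_force: 0.0
1.3 [435.7 149.4 231.2] [-3.141 -0.     2.767] [0.8 0.3 0.8]
rock [-151.3 -145.6  178.2]
```

Scaled: -30 mm is -0.6, 30 mm is 0.6.

```bash
echo '[[-0.6, -0.6, 0, 0, 0, 0, 0], [-0.6, -0.6, 0.4, 0, 0, 0, 0], [-0.6, -0.6, 0.6, 0, 0, 0, 0], [-0.6, -0.6, 0.6, 0, 0, 0, 0], [-0.4, -0.4, 0.4, 0, 0, 0, 0], [-0.22, -0.12, 0.4, 0, 0, 0, 0], [0, 0, 0.4, 0, 0, 0, 0], [0, 0, 0, 0, 0, 0, 0], [0, 0, 0, 0, 0, 0, 0]]' | python3 nudge.py; python3 to.py rock
python3 - <<'E'
from h import *
cv2.imwrite('pics/s2.png',np.hstack([cv2.resize(ctrl.get_image('scene')[150:300,170:370],(400,300)),cv2.resize(ctrl.get_image('wrist'),(400,300))]))
E
```

```text
clock: 2.2
eef_pos: [520.9, -36.9, 93.4]
tool_rot: [-3.141, -0.001, 2.767]
force: [1.1, 0.5, 0.9]
width: 0.1
gripper_force: 0.0
2.2 [520.9 -36.9  93.4] [-3.141e+00 -1.000e-03  2.767e+00] [1.1 0.5 0.9]
rock [-3.9 -3.5 40.4]
```

View pics/s2.png

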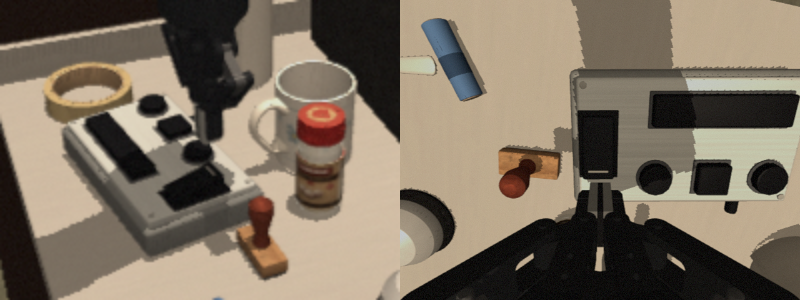

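The wrist view agrees: the fingertips are just above the rocker's far half, with the white line near (597,172), and the jar and stamp are clear. Now I press.

Scaled: 10 mm is 0.2, 6 mm is 0.12.

```bash
echo '[[-0.08, -0.06, 0.2, 0, 0, 0, 0], [0, 0, 0.28, 0, 0, 0, 0], [0, 0, 0.12, 0, 0, 0, 0], [0, 0, 0.06, 0, 0, 0, 0], [0, 0, 0.06, 0, 0, 0, 0], [0, 0, 0.06, 0, 0, 0, 0], [0, 0, 0.04, 0, 0, 0, 0], [0, 0, 0, 0, 0, 0, 0], [0, 0, 0, 0, 0, 0, 0]]' | python3 nudge.py;python3 to.py
```

```text
clock: 3.2
eef_pos: [525.3, -41.7, 53.1]
tool_rot: [3.141, 0.003, 2.767]
force: [4.2, -2.1, 4.3]
width: 0.1
gripper_force: 2.2
3.2 [525.3 -41.7  53.1] [3.141e+00 3.000e-03 2.767e+00] [ 4.2 -2.1  4.3]
```

Scaled: 2 mm is 0.04.

```bash
echo '[[0, 0, 0.04, 0, 0, 0, 0], [0, 0, 0, 0, 0, 0, 0]]' | python3 nudge.py; echo '[[0, 0, 0.04, 0, 0, 0, 0], [0, 0, 0, 0, 0, 0, 0]]' | python3 nudge.py;echo '[[0, 0, 0.02, 0, 0, 0, 0], [0, 0, 0, 0, 0, 0, 0]]' | python3 nudge.py
```

```text
clock: 3.4
eef_pos: [525.5, -41.8, 52.2]
tool_rot: [3.141, 0.003, 2.766]
force: [1.7, -2.9, 15.5]
width: 0.4
gripper_force: 7.9
clock: 3.6
eef_pos: [525.7, -41.8, 51.8]
tool_rot: [3.14, 0.004, 2.766]
force: [-0.1, -2.3, 31.7]
width: 0.3
gripper_force: 15.2
clock: 3.8
eef_pos: [525.7, -41.8, 51.6]
tool_rot: [3.14, 0.004, 2.766]
force: [-1.6, -1.4, 38.3]
width: -0.4
gripper_force: 18.9
```

A hard stop at z≈51.6, so the rocker should be over. I'll lift and check.

Scaled: -30 mm is -0.6, 30 mm is 0.6.

```bash
echo '[[0, 0, -0.2, 0, 0, 0, 0], [0, 0, -0.6, 0, 0, 0, 0], [0, 0.6, -0.2, 0, 0, 0, 0], [0, 0.6, 0, 0, 0, 0, 0], [0, 0.6, 0, 0, 0, 0, 0], [0, 0, 0, 0, 0, 0, 0], [0, 0, 0, 0, 0, 0, 0]]' | python3 nudge.py; python3 to.py sq
python3 - <<'E'
from h import *
cv2.imwrite('pics/s3.png',np.hstack([cv2.resize(ctrl.get_image('scene')[190:280,195:315],(400,300)),cv2.resize(ctrl.get_image('wrist'),(400,300))]))
E
```

```text
clock: 4.5
eef_pos: [554.6, 43.5, 96.6]
tool_rot: [-3.14, -0.004, 2.769]
force: [-0.3, -1.4, -0.1]
width: 0.1
gripper_force: 0.0
4.5 [554.6  43.5  96.6] [-3.14  -0.004  2.769] [-0.3 -1.4 -0.1]
sq [-8.5  9.4 44.6]
```

View pics/s3.png

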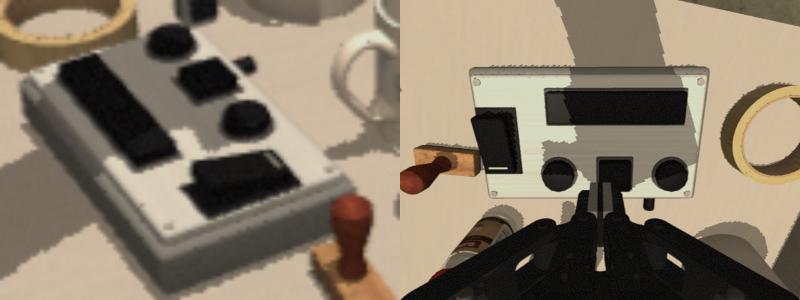

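The rocker has tipped: its near half is raised and the white-line end is low. The square key is next.

```bash
echo '[[-0.16, 0.18, 0, 0, 0, 0, 0], [0, 0, 0.4, 0, 0, 0, 0], [0, 0, 0.28, 0, 0, 0, 0], [0, 0, 0.12, 0, 0, 0, 0], [0, 0, 0.06, 0, 0, 0, 0], [0, 0, 0.06, 0, 0, 0, 0], [0, 0, 0.04, 0, 0, 0, 0], [0, 0, 0, 0, 0, 0, 0], [0, 0, 0, 0, 0, 0, 0]]' | python3 nudge.py;echo '[[0, 0, 0.04, 0, 0, 0, 0], [0, 0, 0, 0, 0, 0, 0]]' | python3 nudge.py;python3 to.py sq
```

```text
clock: 5.5
eef_pos: [568.0, 48.0, 49.9]
tool_rot: [3.141, 0.001, 2.767]
force: [-0.2, 0.3, -0.2]
width: 0.1
gripper_force: 0.0
clock: 5.7
eef_pos: [568.2, 48.0, 47.8]
tool_rot: [3.141, 0.001, 2.767]
force: [-0.1, 0.4, 0.5]
width: 0.3
gripper_force: 0.4
5.7 [568.2  48.   47.8] [3.141e+00 1.000e-03 2.767e+00] [-0.1  0.4  0.5]
sq [ 2.7  0.2 -4.2]
```

```bash
for i in 1 2; do echo '[[0, 0, 0.04, 0, 0, 0, 0], [0, 0, 0, 0, 0, 0, 0]]' | python3 nudge.py|egrep 'eef|force';done;echo '[[0, 0, 0.04, 0, 0, 0, 0], [0, 0, 0, 0, 0, 0, 0]]' | python3 nudge.py|egrep 'eef|force'
```

```text
eef_pos: [568.2, 48.1, 46.1]
force: [-0.5, 0.2, 6.8]
gripper_force: 2.9
eef_pos: [568.2, 48.1, 45.9]
force: [-3.8, 1.0, 22.1]
gripper_force: 10.7
eef_pos: [568.3, 48.0, 45.8]
force: [-8.4, -0.4, 37.9]
gripper_force: 18.6
```

A hard stop at z=45.9, where 46 is expected. Now the bar.

```bash
echo '[[0, 0, -0.2, 0, 0, 0, 0], [0, 0, -0.4, 0, 0, 0, 0], [0.6, 0, 0, 0, 0, 0, 0], [0.64, 0, 0, 0, 0, 0, 0], [0, 0, 0, 0, 0, 0, 0], [0, 0, 0, 0, 0, 0, 0]]' | python3 nudge.py;python3 to.py bar
```

```text
clock: 6.9
eef_pos: [509.8, 70.8, 71.6]
tool_rot: [3.142, -0.0, 2.768]
force: [0.4, 0.1, 0.8]
width: 0.2
gripper_force: 0.0
6.9 [509.8  70.8  71.6] [ 3.142 -0.     2.768] [0.4 0.1 0.8]
bar [-0.1 -0.  19.6]
```

Scaled: 10 mm is 0.2, 6 mm is 0.12.

```bash
echo '[[0, 0, 0.2, 0, 0, 0, 0], [0, 0, 0.12, 0, 0, 0, 0], [0, 0, 0.08, 0, 0, 0, 0], [0, 0, 0.06, 0, 0, 0, 0], [0, 0, 0.04, 0, 0, 0, 0], [0, 0, 0.04, 0, 0, 0, 0], [0, 0, 0, 0, 0, 0, 0]]' | python3 nudge.py|egrep 'eef|force'; echo '[[0, 0, 0.04, 0, 0, 0, 0], [0, 0, 0, 0, 0, 0, 0]]' | python3 nudge.py|egrep 'eef|force'
```

```text
eef_pos: [510.3, 70.0, 46.0]
force: [-1.6, -2.1, 16.4]
gripper_force: 7.9
eef_pos: [510.3, 70.0, 45.7]
force: [-6.2, -1.6, 34.3]
gripper_force: 17.3
```

```bash
echo '[[0, 0, 0.02, 0, 0, 0, 0], [0, 0, 0, 0, 0, 0, 0]]' | python3 nudge.py|egrep 'eef|force'
```

```text
eef_pos: [510.3, 70.0, 45.7]
force: [-8.2, -2.3, 44.7]
gripper_force: 22.0
```

The bar is at its stop. I'll lift, check the box, and move over to the bell.

Scaled: -40 mm is -0.8, -30 mm is -0.6.

```bash
echo '[[0, 0, -0.2, 0, 0, 0, 0], [0, 0, -0.8, 0, 0, 0, 0], [0, 0, -0.8, 0, 0, 0, 0], [0, -0.6, -0.6, 0, 0, 0, 0], [-0.4, -0.8, 0, 0, 0, 0, 0], [-0.4, -0.8, 0, 0, 0, 0, 0], [-0.4, -0.8, 0, 0, 0, 0, 0], [-0.4, -0.8, 0, 0, 0, 0, 0], [-0.4, -0.8, 0, 0, 0, 0, 0], [-0.4, -0.8, 0, 0, 0, 0, 0], [-0.2, -0.6, 0, 0, 0, 0, 0], [0, 0, 0, 0, 0, 0, 0]]' | python3 nudge.py;python3 to.py bell;python3 - <<'E'
from h import *
cv2.imwrite('pics/s4.png',np.hstack([cv2.resize(ctrl.get_image('scene')[190:280,195:315],(400,300)),cv2.resize(ctrl.get_image('wrist'),(400,300))]))
E
```

```text
clock: 9.2
eef_pos: [519.5, -263.0, 161.4]
tool_rot: [-3.138, 0.001, 2.758]
force: [-0.1, 0.1, 0.2]
width: -0.1
gripper_force: 0.0
9.2 [ 519.5 -263.   161.4] [-3.138e+00  1.000e-03  2.758e+00] [-0.1  0.1  0.2]
bell [-3.7  0.3 96.4]
```

View pics/s4.png

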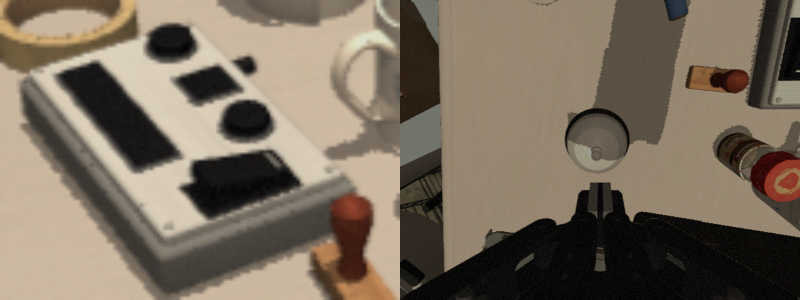

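The square key and bar are down, the round keys are up, and the rocker is over. The bell plunger is at about wrist pixel (315,245). I'll check that against the earlier fix.

```bash
python3 - <<'E'
from h import *
from scipy.spatial.transform import Rotation as Ro
c=ctrl.calibration('wrist');s=ctrl.read_state();T=Ro.from_euler('xyz',s['tool_rot']).as_matrix()
H=np.array(c['hand_eye']);o=T@H[:3,3]+s['eef_pos'];d=T@H[:3,:3]@np.array([(315-c['cx'])/c['fx'],(245-c['cy'])/c['fy'],1])
print(o+d*(65-o[2])/d[2])
E
python3 to.py bell; echo '[[-0.04, 0, 0.6, 0, 0, 0, 0], [-0.04, 0, 0.6, 0, 0, 0, 0], [0, 0, 0.32, 0, 0, 0, 0], [0, 0, 0, 0, 0, 0, 0], [0, 0, 0, 0, 0, 0, 0]]' | python3 nudge.py;python3 to.py bell
```

```text
[ 522.42787394 -259.84150019   65.        ]
9.3 [ 520.5 -256.5  161.1] [ 3.141e+00 -1.000e-03  2.765e+00] [-1.2  0.6 -0.6]
bell [-5.4 -6.5 96.1]
clock: 9.8
eef_pos: [525.2, -256.2, 85.7]
tool_rot: [3.141, -0.001, 2.769]
force: [-0.6, 0.4, 0.3]
width: -0.0
gripper_force: 0.0
9.8 [ 525.2 -256.2   85.7] [ 3.141e+00 -1.000e-03  2.769e+00] [-0.6  0.4  0.3]
bell [-1.  -8.6 20.7]
```

Scaled: 8 mm is 0.16, -7 mm is -0.14.

```bash
echo '[[0, -0.14, 0.16, 0, 0, 0, 0], [0, 0, 0, 0, 0, 0, 0], [0, 0, 0, 0, 0, 0, 0]]' | python3 nudge.py;python3 to.py bell
python3 - <<'E'
from h import *
cv2.imwrite('pics/s5.png',np.hstack([cv2.resize(ctrl.get_image('scene')[230:340,310:456],(400,300)),cv2.resize(ctrl.get_image('wrist')[180:420,160:480],(400,300))]))
E
```

```text
clock: 10.1
eef_pos: [522.1, -264.8, 78.0]
tool_rot: [-3.141, 0.001, 2.766]
force: [0.3, 0.2, -0.3]
width: -0.1
gripper_force: 0.0
10.1 [ 522.1 -264.8   78. ] [-3.141e+00  1.000e-03  2.766e+00] [ 0.3  0.2 -0.3]
bell [-0.7  0.6 13. ]
```

View pics/s5.png

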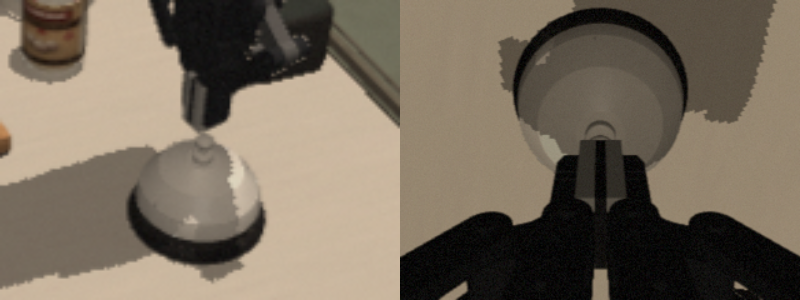

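The fingertips sit centred over the plunger, which shows at wrist crop (600,130) between the tips. I'll press slowly.

Scaled: 6 mm is 0.12, 4 mm is 0.08.

```bash
echo '[[0, 0, 0.12, 0, 0, 0, 0], [0, 0, 0.08, 0, 0, 0, 0], [0, 0, 0.04, 0, 0, 0, 0], [0, 0, 0.04, 0, 0, 0, 0], [0, 0, 0, 0, 0, 0, 0]]' | python3 nudge.py|egrep 'eef|force';echo '[[0, 0, 0.04, 0, 0, 0, 0], [0, 0, 0, 0, 0, 0, 0]]' | python3 nudge.py|egrep 'eef|force'
```

```text
eef_pos: [521.9, -264.0, 63.4]
force: [-1.3, 0.6, 3.1]
gripper_force: 1.8
eef_pos: [521.9, -264.0, 61.8]
force: [-2.0, 2.1, 6.9]
gripper_force: 3.4
```

```bash
echo '[[0, 0, 0.04, 0, 0, 0, 0], [0, 0, 0, 0, 0, 0, 0]]' | python3 nudge.py|egrep 'eef|force'; echo '[[0, 0, -0.08, 0, 0, 0, 0], [0, 0, -0.2, 0, 0, 0, 0], [0, 0, -0.6, 0, 0, 0, 0], [0, 0, -0.8, 0, 0, 0, 0], [0.4, 0, -0.4, 0, 0, 0, 0], [0.6, 0, 0, 0, 0, 0, 0], [0.6, 0, 0, 0, 0, 0, 0], [0, 0, 0, 0, 0, 0, 0], [0, 0, 0, 0, 0, 0, 0], [0, 0, 0, 0, 0, 0, 0]]' | python3 nudge.py;python3 - <<'E'
from h import *
cv2.imwrite('pics/s6.png',ctrl.get_image('scene')[60:460,140:540])
E
```

```text
eef_pos: [522.0, -264.0, 61.2]
force: [-4.1, 2.9, 14.7]
gripper_force: 7.8
clock: 12.1
eef_pos: [449.2, -235.6, 163.9]
tool_rot: [-3.141, 0.002, 2.767]
force: [0.2, 0.4, 0.0]
width: 0.3
gripper_force: 0.0
```

View pics/s6.png

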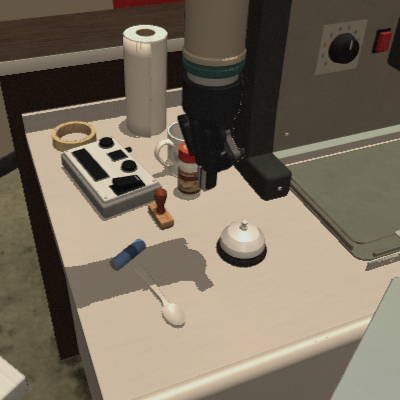

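The bell stands where it was, at crop (243,240), the bystanders haven't moved, and the arm is clear. Handing in.

```bash
python3 -c "from cell import ctrl;print(ctrl.finish_job())"
```

```text
the job is handed in; nothing more can be done
None
```

I tipped the rocker, pressed the square key and then the long bar down to their stops, rang the bell, and handed the job in at about 12 s; hand-in returned no verdict, but the last pictures show the round keys up and the bell and bystanders in place.

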